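# Take the rock out of the glazing jig plate

## Robot

A 7-joint arm with a two-finger parallel gripper is mounted at the origin on the work surface. World frame = base frame: x ahead of the robot, y to its left, z up, the work surface at z = 0. Lengths are in m, angles in rad, forces in N, time in s.
With the tool pointing down it reaches from about 0.35 to 0.9 m from the base axis. Payload 7.2 kg.
Tool frame: the origin (TCP) lies between the finger pads; the fingertips stand 19 mm ahead of it and the grasp point (between the pads) is the TCP; z points along the fingers, x is the direction in which the jaws open and shut, and the axes are right-handed (so a half turn about z gives the same grasp; the last joint's range is limited). The gripper opens to 88 mm and grips with 3 to 60 N. Pads are 20 mm wide; open, the fingers measure 115 mm over their backs; the gripper's body (75 mm by 178 mm) begins 61 mm behind the grasp point.
Start: joints at [-1.406, 0.411, -0.013, 1.596, 0.006, 1.134, -0.082], TCP at [0.144, 0.608, 0.242] pointing down, gripper open.
Joint ranges: [-2.95, 2.95], [-0.29, 1.99], [-1.47, 1.44], [0.14, 2.54], [-1.03, 4.17], [0.13, 1.85], [-2.86, 2.86]. Speed limits (rad/s): [2.39, 2.39, 3.01, 3.01, 3.14, 3.14, 3.14].

## Interface

Orientations are given as a rotation vector (axis times angle).
In Python, from station import arm gives the robot as it stands.
- The arm moves only by the tool send_rows, never from a script. Its argument "increments" is a list of rows, each an object with "delta_pos": the shift along the world's x, y, z in units of 25 cm (1.0 is 25 cm), a list of three; "turn": the turn about the world's z in units of 60 degrees (1.0 is 60 degrees). In form: [{"delta_pos": [x, y, z], "turn": turn}, ...]. A call has 1 to 20 rows; each row is the pose to reach, as a shift and turn from the pose measured when the call began; what a row does not reach only later rows make up. A row lasts 1/12 s, in which the tool goes at most 41.7 mm and 7.16 degrees, less where a joint would pass 70% of its speed; a pose out of reach is approached as far as the arm can. A call with a number of a shift or a turn outside -1 to 1 is refused whole. A call with a gripper value outside its range is refused whole. "hand" is the opening in per cent of the stroke, from 0 (shut) to 100 (fully open), set as the call begins (left out, the last holds). The fingers move at their own pace and stop on an object; "force" is the grip in N (left out, the last holds). Time passes only in rows, so rows that repeat a pose let the fingers close. It gives the time, the measured TCP pose, the force and the opening at its end, in the units of the state.
- arm.observe(): the state, without advancing time (a new reading comes with each control period).
- arm.camera(name): name is "side" or "top" or "wrist"; returns a dict with "color" (400x640x3 uint8, red, green, blue), "mtx" (3x3 intrinsics, pixels), "position" and "rotation" of the camera in the world. Camera axes: x right, y down, z forward; pixel columns grow to the right and rows downward; lengths in m; the calibration is good to about 2 mm. The wrist camera is an equidistant fisheye: a pixel r from the principal point sees the ray r / f radians off the axis. A picture is of the moment at which its call begins. There is no depth.
- arm.hand_in(): hands the job in, once; it reports no verdict.
Trained networks look in a picture, given as the dict that the camera call returned (one of the last four; its "shot" number tells which), for a name from the list of things; names that differ only in an ending like _2 or _b are one class to them, and where a whole thing is asked for, a point or a joint stands for the part that bears it (a point fixed in the world has none). Each returns a list of dicts, best first, with "score" (0 to 1); they miss things now and then, are a little off and sometimes report something else, mostly with a low value. They report only what shows in the picture. A call takes as long as a camera call.
- arm.search_frame(picture, target): "centre" ([x, y, z] in m, in world coordinates, good to about 4 mm: the middle of the surface that is visible of it).
The state is a dict: "t": time; "qpos": joint angles; "qd": joint speeds; "effort": joint torques, N m; "eef_pos": TCP position; "tool_rot": TCP orientation; "force": force on the tool from outside, world axes, zero at the start; "torque": the same for the moment, N m; "gripper_width": finger opening in m.
Only numpy, scipy, OpenCV 4.12 (cv2) and the standard library are available. Lean on these libraries where they do the work, as an engineer would, in place of code of your own. Each camera call takes 0.05 s, during which the arm holds its last target.

## Task

The H-shaped plate of the glazing jig rocks on one of its four corners. Press down on the blue discs at its corners, one after another, to find the corner that sinks and springs back, then press the orange shim beside that corner (on the robot's side of it) down flat. Only press, with closed fingertips: lift nothing, leave the other three shims standing and the things around undisturbed, and finish clear of everything.

Things in the scene. Friction and masses are not known exactly. Their poses are not given: they have to be found in the camera images.
- jig_base: fixed plywood board of the levelling jig, 12 mm thick, x -185 to +115, y -140 to +140 mm. Origin on the bench (z = 0) below the middle of the H plate; z up. A 16 mm foot stands under each plate corner at x = +-75, y = +-90 mm: three solid, one springy (not told which). Each corner has an orange shim on its -x side; those of the +x corners stand in the opening between the plate's bars.
- shim_datum (a point): point on jig_base, 18 mm above its origin, same axes: the height of the shims' hinge pins. The shim of the corner at (X, Y) hinges about y on a pin at (X - 28 mm, Y). Its orange tab, 24 mm wide, 4 mm thick, reaches 5 to 55 mm from the pin towards -x, free end up by (0.55 - joint value) rad. Flat, its top is level, 20 mm above the bench. About 6 N at 45 mm from the pin moves it.
- plate: loose H-shaped aluminium plate, about 0.6 kg, 8 mm thick, lying on the four feet. Origin in the middle of its underside, 26 mm above the bench; axes as jig_base. Bars 44 mm wide, 220 mm long run along y at x = -75 and +75 mm, joined by a web 60 mm wide. Blue discs, 26 mm across, mark the corners at x = +-75, y = +-90 mm, above the feet. Steel cheeks beside the web stop it sliding.
- plate_mid (a point): middle of the plate's top face, 34 mm above the bench. A solid corner does not give when pressed; the rocking one sinks 5 mm under about 3 to 4 N, stops there, and springs back when let go (the plate tilts about 0.043 rad meanwhile).
- shim_a (a joint): angle of one of the four orange shims (not told at which corner; letters do not follow corners): 0 = standing fully up, 0.55 rad = pressed flat (its stop); starts at 0 to 0.1; stays where it is left. Flat, its toe supports the plate's corner.
- shim_b (a joint): angle of one of the four orange shims (not told at which corner; letters do not follow corners): 0 = standing fully up, 0.55 rad = pressed flat (its stop); starts at 0 to 0.1; stays where it is left. Flat, its toe supports the plate's corner.
- shim_c (a joint): angle of one of the four orange shims (not told at which corner; letters do not follow corners): 0 = standing fully up, 0.55 rad = pressed flat (its stop); starts at 0 to 0.1; stays where it is left. Flat, its toe supports the plate's corner.
- shim_d (a joint): angle of one of the four orange shims (not told at which corner; letters do not follow corners): 0 = standing fully up, 0.55 rad = pressed flat (its stop); starts at 0 to 0.1; stays where it is left. Flat, its toe supports the plate's corner.
- glass_sample: bystander, to be left alone: L-shaped dark wood frame corner with frosted glass, 110 x 100 x 18 mm; origin at the middle of its underside
- point_driver: bystander, to be left alone: yellow steel point driver lying down, 185 x 30 x 53 mm; origin at the middle of its underside
- roller: bystander, to be left alone: rubber roller on a black handle, 180 x 85 x 36 mm; origin at the middle of its underside
- cup_hook: bystander, to be left alone: small brass cup hook lying on the jig's base board between the two near shims, 45 x 40 x 18 mm; origin at the middle of its underside
- offcut: bystander, to be left alone: moulding offcut, 120 x 32 x 24 mm; origin at the middle of its underside
- points_jar: bystander, to be left alone: jar, 60 mm across, 65 mm high; origin at the middle of its underside

How it is judged:
On the way, in this order (a step that is already met when the one before it is completed fails the run):
1. the rocking corner is pressed so that the plate visibly rocks (tilts more than 0.02 rad) under the fingers (angle between plate's own z axis and vertical above 0.02 rad and contact force between the fingers and plate above 0.5 N), for 0.1 s.
2. the rocking corner's shim is pressed flat (beyond 0.49 of 0.55 rad) (value of joint shim_c above 0.49 rad), for 0.2 s.
At the end, for the whole second after the job is handed in: the rocking corner's shim is flat (joint above 0.45 rad), the other three still stand (below 0.28 rad), the plate lies level on its feet (within 0.015 rad, its top 30 to 39 mm above the bench) and at rest, and no bystander has moved 20 mm (value of joint shim_c above 0.45 rad and value of joint each of shim_a, shim_b, shim_d below 0.28 rad and angle between plate's own z axis and vertical below 0.015 rad and height (world z) of plate_mid between 0.03 and 0.039 m and linear speed of plate below 0.02 m/s and distance of each of glass_sample, point_driver, roller, cup_hook, offcut, points_jar from where it was at the start of the episode below 0.02 m); the robot touches nothing.
It fails at once if the shim of a corner that does not rock is pressed down (beyond 0.28 rad) (value of joint any of shim_a, shim_b, shim_d above 0.28 rad).
It fails at once if the plate is lifted (its middle more than 12 mm up) or tipped beyond 0.15 rad (height (world z) of plate_mid above 0.046 m or angle between plate's own z axis and vertical above 0.15 rad).
It fails at once if a bystander is moved by more than 20 mm (distance of any of glass_sample, point_driver, roller, cup_hook, offcut, points_jar from where it was at the start of the episode above 0.02 m).
It also fails if it takes over 51 s, if anything falls off the work surface, if the arm or the gripper's body presses on something with over 40 N, if the wrist force passes 120 N, or if a joint passes its speed limit or range.

## Working session

There is one attempt and no reset: what is moved stays moved. The work goes in short steps, Python scripts to look and compute and a tool call to move; the robot and the scene stay as the last step left them, time stands still between calls to the robot, and variables do not carry over. Pictures are saved under pics/ and viewed, and the job is handed in when it is done.

Besides the shell and the picture viewer there is one more tool, called after ">>>" as name([rows], argument=value, ...), one row to a line, values as JSON. send_rows: Moves the arm, as the interface text tells. Its arguments: {"type":"object","properties":{"increments":{"type":"array","items":{"type":"object","properties":{"delta_pos":{"type":"array","items":{"type":"number"}},"turn":{"type":"number"}}}},"hand":{"type":"number"},"force":{"type":"number"}},"required":["increments"]}

```bash
mkdir -p pics; python3 - <<'E'
from station import arm
import cv2
o=arm.observe(); print({k:o[k] for k in('t','eef_pos','tool_rot','force','gripper_width')})
for n in('top','side'):
    p=arm.camera(n); cv2.imwrite(f'pics/{n}0.png',p['color'][:,:,::-1])
    print(n,p['position'],p['rotation'],p['mtx'])
    for t in('plate','jig_base','shim_a','cup_hook','points_jar','glass_sample','roller','point_driver','offcut'):
        print(t,[(x['centre'],x['score']) for x in arm.search_frame(p,t)][:5])
E
```

```text
{'t': 0.0, 'eef_pos': array([0.14411283, 0.6076778 , 0.24080088]), 'tool_rot': array([ 2.46353146e+00,  1.94776957e+00, -1.88246102e-03]), 'force': array([ 0.01358062, -0.65707838,  0.10464475]), 'gripper_width': 0.08779657620302844}
top [0.40618896 0.02583694 1.0660074 ] [-2.13664795  2.09694701 -0.2152999 ] [[442.65036816   0.         313.77112587]
 [  0.         442.65036816 199.88888609]
 [  0.           0.           1.        ]]
plate [([0.5697, -0.0261, 0.0356], 0.72)]
jig_base [([0.5213, -0.0346, 0.0121], 0.73)]
shim_a [([0.4686, -0.1328, 0.0347], 0.83), ([0.4469, 0.0457, 0.0351], 0.74), ([0.591, 0.0693, 0.0323], 0.66), ([0.6247, -0.1063, 0.031], 0.59), ([0.5705, -0.0263, 0.037], 0.17)]
cup_hook []
points_jar [([0.7167, 0.0185, 0.0614], 0.74), ([0.4545, -0.0395, 0.02], 0.36)]
glass_sample [([0.5877, 0.2071, 0.0149], 0.71)]
roller [([0.5564, -0.2752, 0.029], 0.69)]
point_driver [([0.4219, 0.1896, 0.0337], 0.79)]
offcut []
side [0.53130715 0.76664663 0.93380076] [-0.12273934  2.92292702 -1.03556253] [[486.37948783   0.         329.00912561]
 [  0.         486.37948783 198.55537672]
 [  0.           0.           1.        ]]
plate [([0.5771, -0.016, 0.0305], 0.71)]
jig_base [([0.5331, 0.0223, 0.0144], 0.78)]
shim_a [([0.5918, 0.0686, 0.0318], 0.61), ([0.6178, -0.1075, 0.0294], 0.6), ([0.4709, -0.1365, 0.0306], 0.59), ([0.438, 0.0485, 0.0329], 0.54)]
cup_hook [([0.4476, -0.0386, 0.0228], 0.37)]
points_jar [([0.718, 0.031, 0.054], 0.97)]
glass_sample [([0.5882, 0.2084, 0.0109], 0.65)]
roller [([0.5311, -0.2786, 0.0237], 0.68)]
point_driver [([0.4181, 0.197, 0.0302], 0.91)]
offcut []
```

View pics/top0.png

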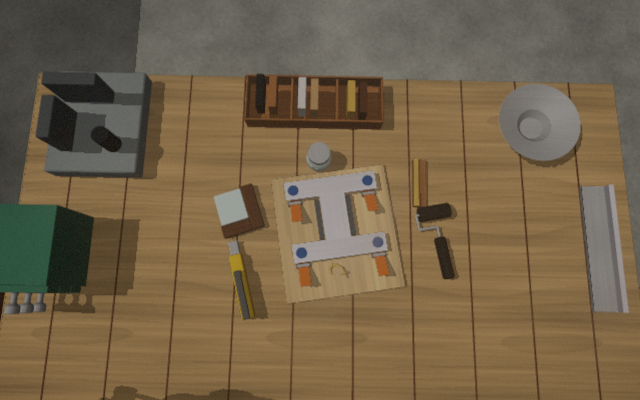

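View pics/side0.png

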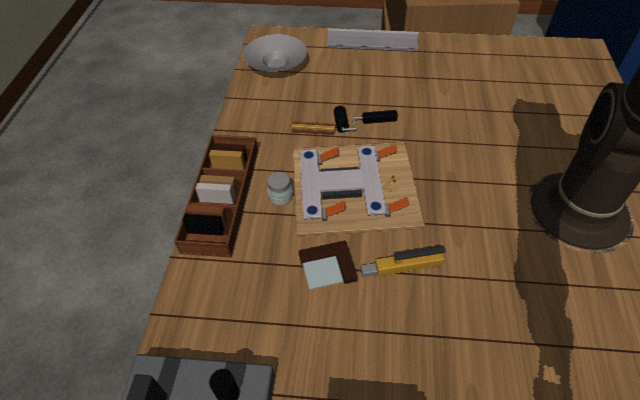

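```bash
cat > h.py <<'E'
import numpy as np,cv2
from scipy.spatial.transform import Rotation as R
def rot(p):
    r=np.array(p['rotation']); return r if r.shape==(3,3) else R.from_rotvec(r).as_matrix()
def ray(p,u,v,z):
    d=rot(p)@np.linalg.inv(p['mtx'])@[u,v,1]; c=np.array(p['position']); return c+d*(z-c[2])/d[2]
def blue(p):
    h=cv2.cvtColor(p['color'],cv2.COLOR_RGB2HSV)
    m=cv2.inRange(h,(100,110,60),(130,255,255))
    n,l,s,c=cv2.connectedComponentsWithStats(m)
    return [(c[i],s[i,4]) for i in range(1,n) if s[i,4]>40]
E
python3 - <<'E'
from station import arm
from h import *
for n in('top','side'):
    p=arm.camera(n)
    for c,a in blue(p): print(n,c,a,ray(p,*c,0.034))
E
```

```text
top [367.13114754 179.83606557] 61 [ 0.66758235 -0.10176206  0.034     ]
top [292.77419355 190.17741935] 62 [0.63868523 0.07610052 0.034     ]
top [301.27419355 252.56451613] 62 [0.49058854 0.05223762 0.034     ]
side [630.8877551   60.78571429] 392 [-0.27052439 -0.57408312  0.034     ]
side [366.20930233 150.93023256] 43 [ 0.52153111 -0.12510891  0.034     ]
side [308.15909091 154.40909091] 44 [ 0.66979676 -0.10098633  0.034     ]
side [375.49152542 205.62711864] 59 [0.49273149 0.05306712 0.034     ]
side [311.74193548 209.59677419] 62 [0.64094331 0.07677443 0.034     ]
```

>>> send_rows([
  {"delta_pos": [0.1,-0.14,0],"turn": 0.06},
  {"delta_pos": [0.2,-0.28,0],"turn": 0.15},
  {"delta_pos": [0.3,-0.42,0],"turn": 0.25},
  {"delta_pos": [0.4,-0.56,0],"turn": 0.35},
  {"delta_pos": [0.5,-0.7,0],"turn": 0.375},
  {"delta_pos": [0.6,-0.84,0],"turn": 0.375},
  {"delta_pos": [0.7,-0.98,0],"turn": 0.375},
  {"delta_pos": [0.7,-1.0,0],"turn": 0.375},
  {"delta_pos": [0.7,-1.0,0],"turn": 0.375},
], hand=0, force=20)

```text
t: 1.85
eef_pos: [0.3218, 0.3543, 0.242]
tool_rot: [2.044, 2.384, 0.0]
force: [0.3, 0.2, 0.6]
gripper_width: 0.0313
```

>>> send_rows([
  {"delta_pos": [0.09,-0.16,0]},
  {"delta_pos": [0.18,-0.32,0]},
  {"delta_pos": [0.27,-0.48,0]},
  {"delta_pos": [0.36,-0.64,0]},
  {"delta_pos": [0.45,-0.8,0]},
  {"delta_pos": [0.54,-0.96,0]},
  {"delta_pos": [0.6,-1.0,0]},
  {"delta_pos": [0.6,-1.0,0]},
])

```text
invalid input at $.increments[0]: expected keys delta_pos, turn
```

```bash
python3 - <<'E'
from station import arm
import numpy as np
o=arm.observe(); print(o['eef_pos'],o['gripper_width'],(np.array([.492,.0525,.070])-o['eef_pos'])/.25,o['qpos'])
E
```

```text
[0.32175434 0.35433589 0.24204567] 0.03128078424380843 [ 0.68098265 -1.20734357 -0.68818268] [-0.96909086  0.15963059  0.03781092  1.94136305 -0.00563333  1.04060211
  0.79513456]
```

>>> send_rows([
  {"delta_pos": [0.09,-0.16,0],"turn": 0},
  {"delta_pos": [0.18,-0.32,0],"turn": 0},
  {"delta_pos": [0.27,-0.48,0],"turn": 0},
  {"delta_pos": [0.36,-0.64,0],"turn": 0},
  {"delta_pos": [0.45,-0.8,0],"turn": 0},
  {"delta_pos": [0.54,-0.96,0],"turn": 0},
  {"delta_pos": [0.6,-1.0,0],"turn": 0},
  {"delta_pos": [0.6,-1.0,0],"turn": 0},
])

```text
t: 2.52
eef_pos: [0.4753, 0.0992, 0.2427]
tool_rot: [2.049, 2.375, 0.002]
force: [0.2, -0.3, 0.5]
gripper_width: 0.0004
```

```bash
python3 - <<'E'
from station import arm
import numpy as np
o=arm.observe(); print(o['eef_pos'],o['gripper_width'],(np.array([.492,.0525,.070])-o['eef_pos'])/.25,o['qpos'])
E
```

```text
[0.47532144 0.09924372 0.24266989] 0.00044150901427020235 [ 0.06671425 -0.1869749  -0.69067954] [-0.56283305  0.1657951   0.29040117  1.94158639 -0.05114548  1.03822463
  1.46744475]
```

>>> send_rows([
  {"delta_pos": [0.067,-0.187,-0.12],"turn": 0},
  {"delta_pos": [0.067,-0.187,-0.25],"turn": 0},
  {"delta_pos": [0.067,-0.187,-0.4],"turn": 0},
  {"delta_pos": [0.067,-0.187,-0.54],"turn": 0},
  {"delta_pos": [0.067,-0.187,-0.64],"turn": 0},
  {"delta_pos": [0.067,-0.187,-0.69],"turn": 0},
  {"delta_pos": [0.067,-0.187,-0.69],"turn": 0},
  {"delta_pos": [0.067,-0.187,-0.69],"turn": 0},
])

```text
t: 3.18
eef_pos: [0.4919, 0.0535, 0.0698]
tool_rot: [2.049, 2.377, 0.0]
force: [-0.1, -0.0, -1.2]
gripper_width: 0.0006
```

```bash
python3 - <<'E'
from station import arm
from h import *
o=arm.observe(); print(o['eef_pos'],o['force'])
for n in('side','wrist'):
    p=arm.camera(n); cv2.imwrite(f'pics/{n}1.png',p['color'][:,:,::-1])
E
```

```text
[0.49193699 0.0534958  0.06976175] [-0.09502987 -0.02813179 -1.19987452]
```

View pics/wrist1.png

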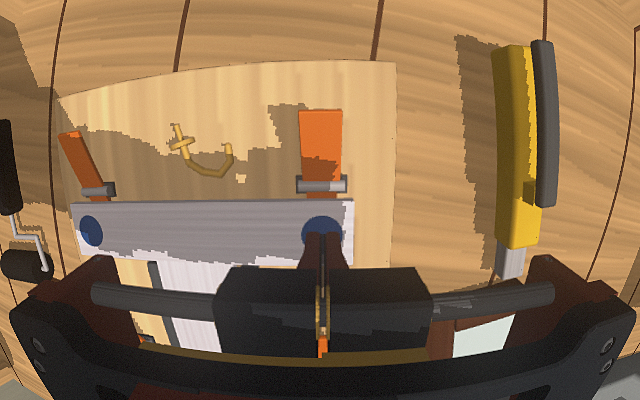

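View pics/side1.png

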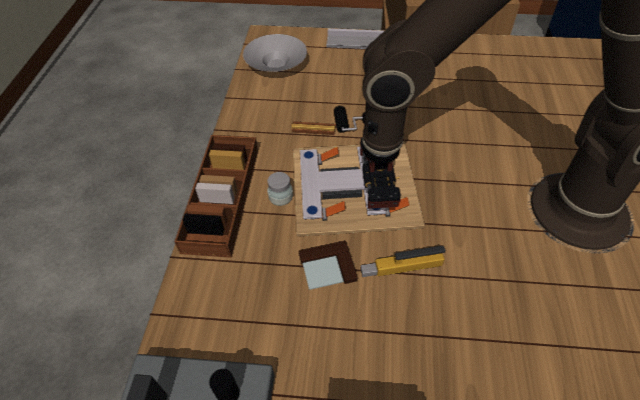

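The wrist view shows the closed fingers over the near-left disc (322,230), with its shim in front of them (320,140). Next I press gently.

>>> send_rows([
  {"delta_pos": [0,0,-0.03],"turn": 0},
  {"delta_pos": [0,0,-0.055],"turn": 0},
  {"delta_pos": [0,0,-0.065],"turn": 0},
  {"delta_pos": [0,0,-0.07],"turn": 0},
  {"delta_pos": [0,0,-0.075],"turn": 0},
  {"delta_pos": [0,0,-0.075],"turn": 0},
  {"delta_pos": [0,0,-0.075],"turn": 0},
])

```text
t: 3.87
eef_pos: [0.4928, 0.0534, 0.0533]
tool_rot: [2.049, 2.375, 0.005]
force: [-4.1, -0.4, 13.0]
gripper_width: 0.0008
```

Near-left doesn't sink: 13 N with the tip still at 34 mm. Next is near-right.

>>> send_rows([
  {"delta_pos": [0,0,0.08],"turn": 0},
  {"delta_pos": [0,0,0.14],"turn": 0},
  {"delta_pos": [0.02,-0.14,0.14],"turn": 0},
  {"delta_pos": [0.04,-0.28,0.14],"turn": 0},
  {"delta_pos": [0.07,-0.42,0.14],"turn": 0},
  {"delta_pos": [0.09,-0.56,0.14],"turn": 0},
  {"delta_pos": [0.114,-0.68,0.14],"turn": 0},
  {"delta_pos": [0.114,-0.716,0.13],"turn": 0},
  {"delta_pos": [0.114,-0.716,0.07],"turn": 0},
  {"delta_pos": [0.114,-0.716,0.04],"turn": 0},
  {"delta_pos": [0.114,-0.716,0.04],"turn": 0},
])

```text
t: 4.78
eef_pos: [0.52, -0.1247, 0.0617]
tool_rot: [2.05, 2.378, 0.002]
force: [-0.4, -0.1, -0.5]
gripper_width: 0.0004
```

```bash
python3 - <<'E'
from station import arm
from h import *
o=arm.observe(); print(o['eef_pos'],o['force'])
for n in('wrist',):
    p=arm.camera(n); cv2.imwrite(f'pics/{n}2.png',p['color'][:,:,::-1])
E
```

```text
[ 0.52001452 -0.12469894  0.06165008] [-0.38486049 -0.14779218 -0.52633949]
```

View pics/wrist2.png

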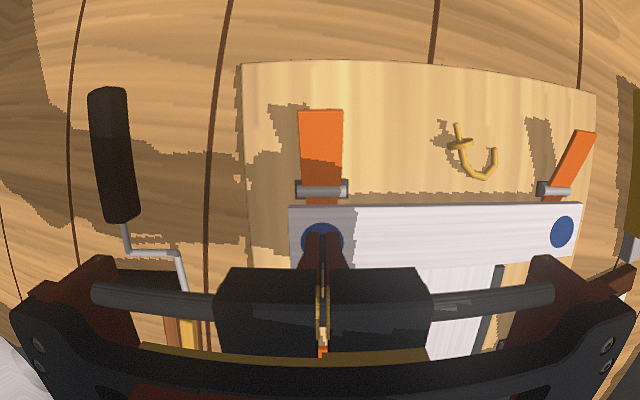

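The fingers are over the near-right disc (322,235).

>>> send_rows([
  {"delta_pos": [0,0,-0.02],"turn": 0},
  {"delta_pos": [0,0,-0.033],"turn": 0},
  {"delta_pos": [0,0,-0.038],"turn": 0},
  {"delta_pos": [0,0,-0.043],"turn": 0},
  {"delta_pos": [0,0,-0.043],"turn": 0},
  {"delta_pos": [0,0,-0.043],"turn": 0},
])

```text
t: 5.33
eef_pos: [0.5206, -0.1242, 0.0519]
tool_rot: [2.048, 2.379, 0.004]
force: [-0.4, 1.3, 2.1]
gripper_width: 0.0005
```

>>> send_rows([
  {"delta_pos": [0,0,-0.008],"turn": 0},
  {"delta_pos": [0,0,-0.012],"turn": 0},
  {"delta_pos": [0,0,-0.016],"turn": 0},
  {"delta_pos": [0,0,-0.016],"turn": 0},
  {"delta_pos": [0,0,-0.016],"turn": 0},
])

```text
t: 5.75
eef_pos: [0.5207, -0.1244, 0.0486]
tool_rot: [2.049, 2.378, 0.004]
force: [-3.9, 1.3, 11.2]
gripper_width: 0.0005
```

```bash
python3 - <<'E'
from station import arm
from h import *
o=arm.observe(); print(o['eef_pos'],o['force'])
E
```

```text
[ 0.52067406 -0.12439329  0.04859822] [-3.87911421  1.26935718 11.20515539]
```

>>> send_rows([
  {"delta_pos": [0,0,-0.004],"turn": 0},
  {"delta_pos": [0,0,-0.004],"turn": 0},
  {"delta_pos": [0,0,-0.004],"turn": 0},
  {"delta_pos": [0,0,-0.004],"turn": 0},
])

```text
t: 6.08
eef_pos: [0.5207, -0.1244, 0.0485]
tool_rot: [2.049, 2.378, 0.005]
force: [-3.8, 2.2, 13.7]
gripper_width: 0.0001
```

```bash
python3 - <<'E'
from station import arm
from h import *
p=arm.camera('wrist'); cv2.imwrite('pics/wrist3.png',p['color'][:,:,::-1])
p=arm.camera('side'); cv2.imwrite('pics/side3.png',cv2.resize(p['color'][120:260,260:460,::-1],(800,560)))
for c,a in blue(p): print(c,a)
E
```

```text
[308.30952381 154.33333333] 42
[375.45762712 205.44067797] 59
[311.72881356 207.98305085] 59
```

View pics/wrist3.png

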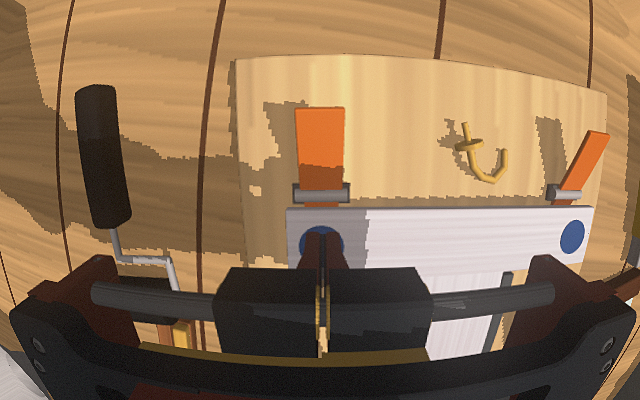

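The corner sank 4.8 mm and then hit its stop (13.7 N). The opposite disc rose in the side view, from row 209.6 to 208.0. Near-right is the rocker, so I lift and move over its shim.

>>> send_rows([
  {"delta_pos": [0,0,0.06],"turn": 0},
  {"delta_pos": [0,0,0.13],"turn": 0},
  {"delta_pos": [0,0,0.15],"turn": 0},
  {"delta_pos": [-0.1,-0.02,0.15],"turn": 0},
  {"delta_pos": [-0.2,-0.04,0.15],"turn": 0},
  {"delta_pos": [-0.29,-0.053,0.15],"turn": 0},
  {"delta_pos": [-0.29,-0.053,0.15],"turn": 0},
  {"delta_pos": [-0.29,-0.053,0.15],"turn": 0},
])

```text
t: 6.85
eef_pos: [0.4475, -0.138, 0.0859]
tool_rot: [2.051, 2.377, 0.005]
force: [1.0, -0.1, 0.5]
gripper_width: 0.0007
```

```bash
python3 - <<'E'
from station import arm
from h import *
o=arm.observe(); print(o['eef_pos'],o['force'])
p=arm.camera('wrist'); cv2.imwrite('pics/wrist4.png',p['color'][:,:,::-1])
p=arm.camera('side'); cv2.imwrite('pics/side4.png',cv2.resize(p['color'][120:260,260:460,::-1],(800,560)))
for c,a in blue(p): print(c,a)
E
```

```text
[ 0.44746254 -0.13799057  0.08590051] [ 1.02656661 -0.12192698  0.51769349]
[366.31818182 150.95454545] 44
[308.18181818 154.5       ] 44
[375.44262295 205.54098361] 61
[311.74193548 209.59677419] 62
```

View pics/wrist4.png

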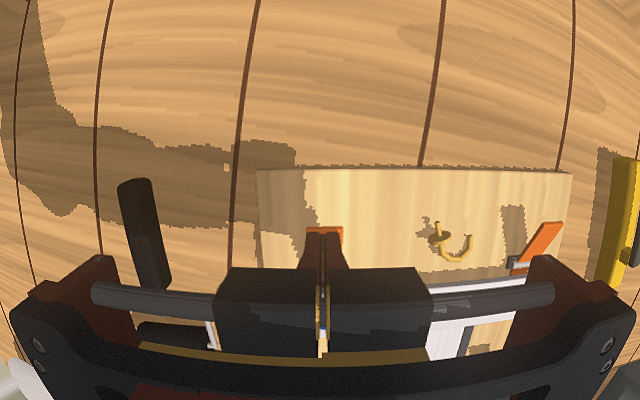

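View pics/side4.png

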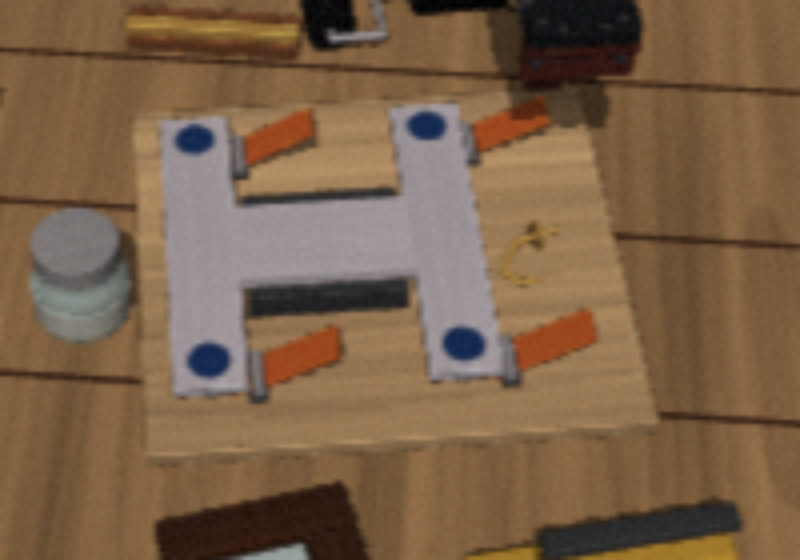

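The plate sprang back and its disc rows match the start. The fingers sit centred over the near-right shim (323,230). Pressing down.

>>> send_rows([
  {"delta_pos": [0,0,-0.04],"turn": 0},
  {"delta_pos": [0,0,-0.07],"turn": 0},
  {"delta_pos": [0,0,-0.09],"turn": 0},
  {"delta_pos": [0,0,-0.11],"turn": 0},
  {"delta_pos": [0,0,-0.13],"turn": 0},
  {"delta_pos": [0,0,-0.15],"turn": 0},
  {"delta_pos": [0,0,-0.165],"turn": 0},
  {"delta_pos": [0,0,-0.18],"turn": 0},
  {"delta_pos": [0,0,-0.19],"turn": 0},
  {"delta_pos": [0,0,-0.195],"turn": 0},
  {"delta_pos": [0,0,-0.195],"turn": 0},
  {"delta_pos": [0,0,-0.195],"turn": 0},
])

```text
t: 7.95
eef_pos: [0.4473, -0.1379, 0.0378]
tool_rot: [2.052, 2.379, 0.004]
force: [-12.7, 0.8, 30.1]
gripper_width: 0.0004
```

>>> send_rows([
  {"delta_pos": [0,0,-0.002],"turn": 0},
  {"delta_pos": [0,0,-0.002],"turn": 0},
  {"delta_pos": [0,0,-0.002],"turn": 0},
  {"delta_pos": [0,0,-0.002],"turn": 0},
])

```text
t: 8.28
eef_pos: [0.4471, -0.138, 0.038]
tool_rot: [-2.052, -2.378, -0.004]
force: [-7.2, 2.0, 27.6]
gripper_width: 0.0004
```

>>> send_rows([
  {"delta_pos": [0,0,0.05],"turn": 0},
  {"delta_pos": [0,0,0.15],"turn": 0},
  {"delta_pos": [0,0,0.3],"turn": 0},
  {"delta_pos": [-0.05,-0.05,0.45],"turn": 0},
  {"delta_pos": [-0.1,-0.15,0.6],"turn": 0},
  {"delta_pos": [-0.1,-0.25,0.7],"turn": 0},
  {"delta_pos": [-0.1,-0.25,0.7],"turn": 0},
  {"delta_pos": [-0.1,-0.25,0.7],"turn": 0},
])

```text
t: 8.95
eef_pos: [0.4229, -0.2018, 0.214]
tool_rot: [2.053, 2.375, 0.007]
force: [-0.1, 0.4, -0.3]
gripper_width: 0.0006
```

```bash
python3 - <<'E'
from station import arm
from h import *
o=arm.observe(); print(o['t'],o['eef_pos'],o['force'])
p=arm.camera('wrist'); cv2.imwrite('pics/wrist5.png',p['color'][:,:,::-1])
p=arm.camera('side'); cv2.imwrite('pics/side5.png',cv2.resize(p['color'][120:260,260:460,::-1],(800,560)))
for c,a in blue(p): print(c,a)
print([(x['centre'],x['score']) for x in arm.search_frame(p,'shim_a')])
E
```

```text
8.95 [ 0.4229332  -0.201807    0.21396945] [-0.06340853  0.42861121 -0.257764  ]
[366.08695652 150.97826087] 46
[308.18181818 154.5       ] 44
[375.41666667 205.6       ] 60
[311.6984127  209.65079365] 63
[([0.621, -0.106, 0.0308], 0.74), ([0.5926, 0.0696, 0.0321], 0.67), ([0.4393, 0.0448, 0.0303], 0.66), ([0.4701, -0.1354, 0.0212], 0.45)]
```

View pics/wrist5.png

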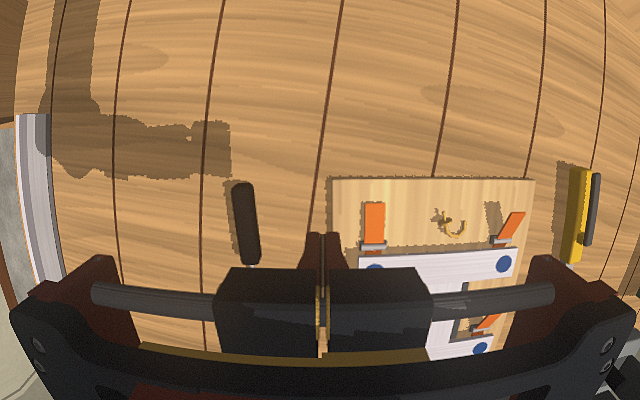

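View pics/side5.png

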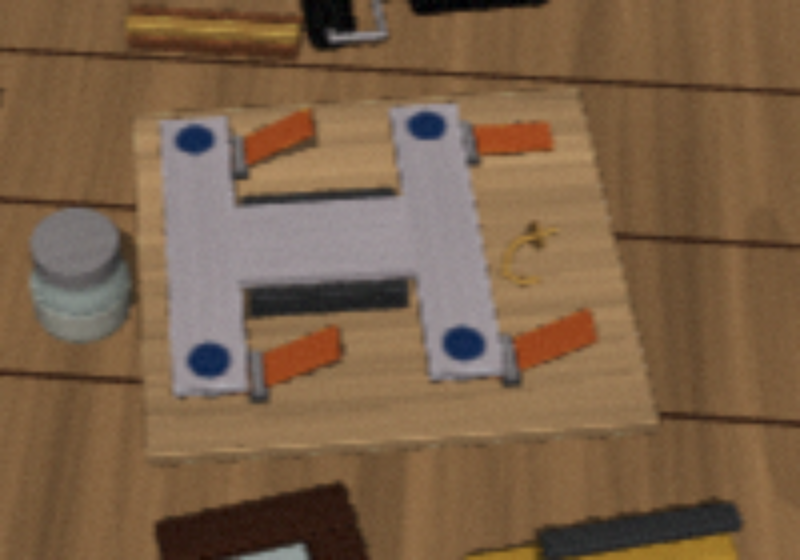

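The near-right shim (row 137, column 512 in the crop) lies flat, and the other three still stand. The plate is level and nothing around it has moved, so I hand in.

```bash
python3 - <<'E'
from station import arm
print(arm.hand_in())
E
```

```text
the job is handed in; nothing more can be done
None
```

The rocking corner is the near-right one (jig x = -75, y = -90 mm). I pressed its shim flat and handed the job in at about 9 s; no verdict is reported.

- **Finding the corner:** Near-left held solid: 13 N with no sinking. Near-right sank about 4.8 mm against a light spring, then stopped at about 14 N. The far-left disc rose in the side view while I pressed, and all discs returned to their starting pixels on release. I did not press the two far corners, because this result already settled it.
- **Pressing the shim:** The fingertips ended about 19 mm above the bench at about 28 N, against a flat top at 20 mm. That is within the calibration error.
- **Last checks:** The network put the shim's visible centre at 21 mm and the other three at 30–32 mm. In the picture the shim lies flat, the other three stand and the plate's discs are where they started. I saw no bystander moved in the last views, but did not measure their positions again. The fingers finished clear, about 195 mm above the bench, with about 0.5 N of residual force.

No check failed or disagreed.

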